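# Mini bats onto their drying stands

## Task

Three of the miniature cricket bats on the bench are finished and have coloured grips: lay each one on the drying stand of its own colour, the same face up as now, lengthwise from bar to bar between the pegs and centred, either end first. Let go of them all, and do not disturb the unfinished bats with bare handles, the sanding block or the tin.

Things in the scene. Friction and masses are not known exactly. Their poses are not given: they have to be found in the camera images.
- bat_red_center (a point): finished miniature cricket bat, red grip and red blade stripe, flat on the table; 150 mm long, 18 thick. Point: half-way along, on the centre line, 9 mm above the underside; x towards the handle end, z up. Blade (34 mm wide) from x = -75 to +18 mm, round handle (18 mm thick) from +18 to +75: the point lies in the blade near the balance point. Loose, 50 to 100 g.
- bat_blue_center (a point): finished miniature cricket bat, blue grip and blue blade stripe, flat on the table; 150 mm long, 18 thick. Point: half-way along, on the centre line, 9 mm above the underside; x towards the handle end, z up. Blade (34 mm wide) from x = -75 to +18 mm, round handle (18 mm thick) from +18 to +75: the point lies in the blade near the balance point. Loose, 50 to 100 g.
- bat_green_center (a point): finished miniature cricket bat, green grip and green blade stripe, flat on the table; 150 mm long, 18 thick. Point: half-way along, on the centre line, 9 mm above the underside; x towards the handle end, z up. Blade (34 mm wide) from x = -75 to +18 mm, round handle (18 mm thick) from +18 to +75: the point lies in the blade near the balance point. Loose, 50 to 100 g.
- stand_red_rest (a point): red drying stand, fixed: base 130 (x) by 80 (y) by 10 mm; two cross-bars at x = -45 and +45 mm, each 12 (x) by 80 (y) mm, tops 34 mm above the table. Pale pegs, 8 mm thick, 14 high, on the bars at y = -33 and +33 mm (58 clear between). Point: midway between the bars, at bar-top height. A bat lies along x from bar to bar; free space for fingers between the bars. z up.
- stand_blue_rest (a point): blue drying stand, fixed: base 130 (x) by 80 (y) by 10 mm; two cross-bars at x = -45 and +45 mm, each 12 (x) by 80 (y) mm, tops 34 mm above the table. Pale pegs, 8 mm thick, 14 high, on the bars at y = -33 and +33 mm (58 clear between). Point: midway between the bars, at bar-top height. A bat lies along x from bar to bar; free space for fingers between the bars. z up.
- stand_green_rest (a point): green drying stand, fixed: base 130 (x) by 80 (y) by 10 mm; two cross-bars at x = -45 and +45 mm, each 12 (x) by 80 (y) mm, tops 34 mm above the table. Pale pegs, 8 mm thick, 14 high, on the bars at y = -33 and +33 mm (58 clear between). Point: midway between the bars, at bar-top height. A bat lies along x from bar to bar; free space for fingers between the bars. z up.
- raw_a_center (a point): unfinished miniature bat, the same shape and size as the finished ones but with a bare brown wooden handle and no coloured stripe; lies flat on the table, to be left alone. The point is half-way along it, 9 mm above its underside; x towards the handle end, z up. Loose, 70 g.
- raw_b_center (a point): unfinished miniature bat, the same shape and size as the finished ones but with a bare brown wooden handle and no coloured stripe; lies flat on the table, to be left alone. The point is half-way along it, 9 mm above its underside; x towards the handle end, z up. Loose, 70 g.
- sander_center (a point): cork sanding block with a dark wooden grip on top, 100 (x) by 56 (y) by 36 mm high, on the table, to be left alone. The point is its middle, 18 mm above the table; x along it, z up. Loose, 150 g.
- tin_center (a point): round tin with a yellow band, 66 mm diameter, 45 mm high, at the left side of the work area, to be left alone. The point is its middle, 22.5 mm above the table; z up. Loose, 250 g.
Things that resemble listed ones, but are neither listed nor needed, are in the scene too. What is shaped like the part that bears bat_red_center but turquoise or yellow is not meant.

How it is judged:
By the outcome, as a careful person would: the job done as asked, in the order asked, and still so for the second after the job is handed in, with the robot touching nothing.
It also fails if it takes over 77 s, if anything falls off the work surface, if the arm or the gripper's body presses on something with over 40 N, if the wrist force passes 120 N, or if a joint passes its speed limit or range.

## Robot

A 6-joint arm with a two-finger parallel gripper is mounted at the origin on the work surface. World frame = base frame: x ahead of the robot, y to its left, z up, the work surface at z = 0. Lengths are in m, angles in degrees, forces in N, time in s.
With the tool pointing down it reaches from about 0.4 to 0.825 m from the base axis. Payload 7 kg.
Tool frame: the origin (TCP) lies midway between the tips of the shut fingers; the grasp point (between the pads) lies 19 mm behind it; z points along the fingers, y is the line along which they close (so a half turn about z gives the same grasp; the last joint's range is limited). The gripper opens to 88 mm and grips with 3 to 60 N. Pads are 19 mm wide; open, the fingers measure 130 mm over their backs; the gripper's body (78 mm by 193 mm) begins 47 mm behind the grasp point.
Start: joints at [85.663, 20.546, 0.682, 0, -70.136, -16.507], TCP at [0.24, 0.631, 0.227] pointing down, gripper open.
Joint ranges: [-176.03, 176.03], [-82.01, 121.73], [-58.28, 71.71], [-173.87, 95.51], [-174.79, -0.11], [-173.66, 173.66]. Speed limits (degrees/s): [136.94, 136.94, 172.46, 180, 180, 180].

## Interface

Orientations are given as [roll, pitch, yaw] about the fixed x, y, z axes, in that order (R = Rz(yaw) Ry(pitch) Rx(roll)).
In Python, from plant import env gives the robot as it stands.
- The arm moves only by the tool drive_tool, never from a script. Its argument "steps" is a list of rows, each a list of 3 entries, a list of its own where there are three numbers: the turn, a rotation vector about the tool's x, y, z in degrees, then the shift along the tool's x, y, z in mm, then the closure, from 0 (fully open) to 1 (shut). A call has 1 to 20 rows; each row shifts and turns the commanded pose from where the row before left it, along the tool's axes as they then stand; what a row does not reach is not made up. A row lasts 1/12 s, in which the tool goes at most 41.7 mm and 7.16 degrees, less where a joint would pass 70% of its speed; a pose out of reach is approached as far as the arm can. A call is refused whole if a number of a shift passes 41.7 or a number of a turn 7.16, either way. A call with a gripper value outside its range is refused whole. The fingers move at their own pace and stop on an object; "newtons" is the grip in N (left out, the last holds). Time passes only in rows, so rows that do not move let the fingers close. It gives the time, the measured TCP pose, the force, the opening and the grip force at its end, in the units of the state.
- env.observe(): the state, without advancing time (a new reading comes with each control period).
- env.capture(name): name is "side" or "top"; returns the picture (480x640x3 uint8, blue, green, red); there is no depth.
- env.camera_params(name): a dict with "camera_matrix" (3x3 intrinsics, pixels), "R" (3x3) and "t" (3): a world point X has camera coordinates R X + t. Camera axes: x right, y down, z forward; pixel columns grow to the right and rows downward; lengths in m; the calibration is good to about 2 mm. A picture is of the moment at which its call begins. camera_params takes no time and is no camera call.
- env.finish_job(): hands the job in; it is judged then, once.
Trained networks look in the newest picture that a camera, given by its name, has taken for a name from the list of things; names that differ only in an ending like _2 or _b are one class to them, and where a whole thing is asked for, a point or a joint stands for the part that bears it (a point fixed in the world has none). Each returns a list of dicts, best first, with "confidence" (0 to 1); they miss things now and then, are a little off and sometimes report something else, mostly with a low value. They report only what shows in the picture. A call takes as long as a camera call. They do not tell look-alikes from the thing itself.
- env.boxes_of(query, camera): "extent" ([left, top, right, bottom] in pixels, round what is visible of it).
The state is a dict: "clock": time; "joint_pos": joint angles; "joint_velocities": joint speeds; "tau": joint torques, N m; "eef_pos": TCP position; "eef_rot": TCP orientation; "ft_force": force on the tool from outside, world axes, zero at the start; "ft_torque": the same for the moment, N m; "opening": finger opening in m; "gripper_force": force on a finger pad.
Only numpy, scipy, OpenCV 4.12 (cv2) and the standard library are available. Lean on these libraries where they do the work, as an engineer would, in place of code of your own. Each camera call takes 0.05 s, during which the arm holds its last target. There are 200 camera calls.

## Working session

There is one attempt and no reset: what is moved stays moved. The work goes in short steps, Python scripts to look and compute and a tool call to move; the robot and the scene stay as the last step left them, time stands still between calls to the robot, and variables do not carry over. Pictures are saved under pics/ and viewed, at most 14 in all, crops included, and the job is handed in when it is done.

Besides the shell and the picture viewer there is one more tool, called after "Emit:" by a JSON object that holds its "name" and its "arguments", one argument or row to a line. drive_tool: Moves the arm, as the interface text tells. Its arguments: {"type":"object","properties":{"steps":{"type":"array","items":{"type":"array"}},"newtons":{"type":"number"}},"required":["steps"]}

```bash
mkdir -p pics; python3 - <<'E'
from plant import env
import cv2,numpy as np
o=env.observe(); print(o['clock'],o['eef_pos'],o['eef_rot'],o['opening'])
for c in('top','side'):
    im=env.capture(c); cv2.imwrite(f'pics/{c}0.png',im)
    p=env.camera_params(c); R=np.array(p['R']);print(c,np.array(p['camera_matrix']).tolist(),(-R.T@np.array(p['t'])).round(3),R.round(3).tolist())
    for q in ('bat_red_center','stand_red_rest','raw_a_center','sander_center','tin_center','bat_blue_center','bat_green_center','stand_blue_rest','stand_green_rest'):
        print(q,[(np.round(b['extent']).astype(int).tolist(),round(b['confidence'],2)) for b in env.boxes_of(q,c)])
E
```

```text
0.0 [0.24004007 0.63033853 0.22559169] [ 1.79900446e+02 -1.05146097e-02 -2.08505754e+01] 0.08747825261985216
top [[507.1853455900369, 0.0, 315.43744632940616], [0.0, 507.1853455900369, 241.79024145949717], [0.0, 0.0, 1.0]] [0.365 0.035 1.182] [[0.001, -1.0, 0.003], [-0.997, -0.001, -0.083], [0.083, -0.003, -0.997]]
bat_red_center [([499, 302, 530, 367], 0.84), ([422, 138, 456, 199], 0.79), ([397, 315, 460, 348], 0.68)]
stand_red_rest [([192, 141, 231, 193], 0.94)]
raw_a_center [([390, 207, 408, 276], 0.93)]
sander_center [([282, 141, 314, 192], 0.61), ([387, 211, 409, 276], 0.27)]
tin_center [([112, 161, 146, 199], 0.78), ([237, 215, 276, 276], 0.35)]
bat_blue_center []
bat_green_center [([241, 215, 272, 274], 0.66)]
stand_blue_rest [([315, 218, 360, 276], 0.57), ([192, 141, 231, 194], 0.23)]
stand_green_rest [([344, 140, 381, 199], 0.82), ([478, 214, 495, 275], 0.32)]
side [[584.9950965773099, 0.0, 311.3467165037422], [0.0, 584.9950965773099, 251.33841315657355], [0.0, 0.0, 1.0]] [-0.238 -1.033  1.167] [[0.847, -0.531, 0.014], [-0.341, -0.564, -0.752], [0.407, 0.632, -0.659]]
bat_red_center [([400, 297, 455, 306], 0.73), ([308, 391, 372, 414], 0.58), ([274, 333, 327, 366], 0.57), ([372, 336, 422, 369], 0.21)]
stand_red_rest [([298, 190, 342, 210], 0.86)]
raw_a_center [([329, 293, 377, 317], 0.69), ([298, 186, 340, 215], 0.47)]
sander_center [([341, 221, 369, 249], 0.93)]
tin_center [([271, 166, 295, 188], 0.7)]
bat_blue_center [([228, 202, 274, 211], 0.75)]
bat_green_center [([264, 228, 313, 243], 0.77)]
stand_blue_rest [([301, 248, 349, 292], 0.8), ([297, 187, 341, 213], 0.54)]
stand_green_rest [([395, 296, 453, 306], 0.7), ([356, 240, 411, 282], 0.63), ([273, 164, 292, 187], 0.62)]
```

View pics/top0.png

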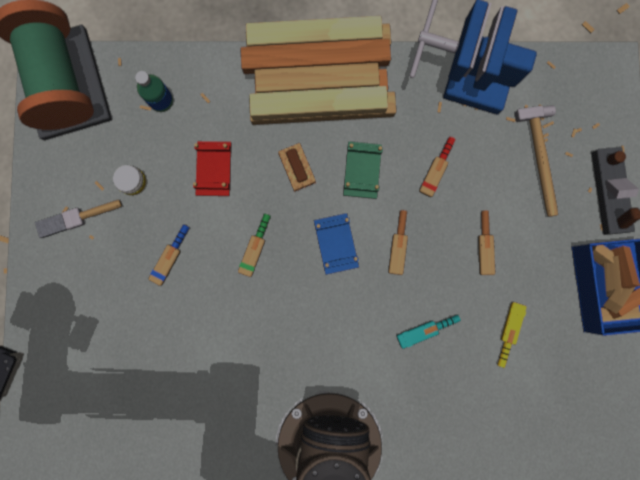

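View pics/side0.png

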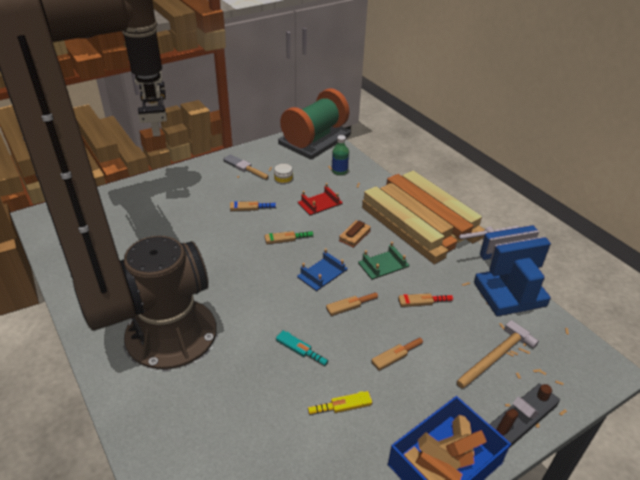

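Top view: the red bat is at (438,167), blue (169,255) and green (255,245). The turquoise (428,332) and yellow (512,333) bats are decoys. Bare-handled bats are at (398,243) and (487,243). Stands: red (213,168), blue (337,244), green (363,170). The box lists confuse the colours, so I'm measuring with colour masks inside these regions in both views.

```bash
cat > h.py <<'E'
import cv2,numpy as np
from plant import env
def cam(c):
    p=env.camera_params(c);return np.array(p['camera_matrix']),np.array(p['R']),np.array(p['t'])
def unproj(c,px,z):
    K,R,t=cam(c); d=R.T@np.linalg.solve(K,np.array([px[0],px[1],1.])); C=-R.T@t
    return C+d*(z-C[2])/d[2]
def tri(a,b):
    P=[];
    for c in('top','side'):
        K,R,t=cam(c);P.append(K@np.c_[R,t])
    X=cv2.triangulatePoints(P[0],P[1],np.array(a,float).reshape(2,1),np.array(b,float).reshape(2,1)).ravel();return X[:3]/X[3]
def blob(im,box,m=8):
    l,t,r,b=[int(v) for v in box];l-=m;t-=m;r+=m;b+=m
    s=im[t:b,l:r]; hsv=cv2.cvtColor(s,cv2.COLOR_BGR2HSV)
    k=((hsv[...,1]>75)&(hsv[...,2]>50)).astype(np.uint8)
    k=cv2.morphologyEx(k,cv2.MORPH_CLOSE,np.ones((3,3)))
    n,L,st,ce=cv2.connectedComponentsWithStats(k); i=1+np.argmax(st[1:,4])
    pts=np.argwhere(L==i)[:,::-1]+[l,t]; return pts.astype(np.float32)
def hull_world(c,pts,z): return np.array([unproj(c,p,z)[:2] for p in pts],np.float32)
def to(x,y,z,yaw):
    o=env.observe();p=o['eef_pos'];w=o['eef_rot'][2]
    dy=(yaw-w+90)%180-90; f=np.radians(w+dy); d=np.array([x,y,z])-p
    print('now',np.round(p,4),'rot',np.round(o['eef_rot'],2),'t',round(o['clock'],2),'j6',round(o['joint_pos'][5],1),'open',round(o['opening'],4))
    print('turn z %.2f then shift mm'%-dy,np.round(1000*np.array([d[0]*np.cos(f)+d[1]*np.sin(f),d[0]*np.sin(f)-d[1]*np.cos(f),-d[2]]),1))
E
cat > m.py <<'E'
from h import *
B={'bat_red':((422,138,456,199),(400,292,455,308)),'bat_blue':((150,225,189,285),(230,200,276,212)),'bat_green':((239,214,271,276),(264,230,314,245)),
'st_red':((194,141,231,196),(298,186,342,212)),'st_blue':((315,213,359,274),(298,252,348,288)),'st_green':((344,142,382,198),(359,245,408,277))}
T=cv2.imread('pics/top0.png');S=cv2.imread('pics/side0.png')
for n,(a,b) in B.items():
    p=blob(T,a,4);q=blob(S,b,4)
    ca=cv2.minAreaRect(p)[0];
    cb=cv2.minAreaRect(q)[0]
    X=tri(ca,cb); z=.012 if n[0]=='b' else .008
    w=hull_world('top',p,z);(c,s,an)=cv2.minAreaRect(w*1000)
    if n[0]=='b':
        m=w.mean(0);u=np.linalg.svd(w-m,full_matrices=False)[2][0]
        pr=(w-m)@u; wd=[np.ptp(((w-m)@[-u[1],u[0]])[k]) for k in (pr<-.04,pr>.04)]
        if wd[0]<wd[1]: u=-u;
        pr=(w-m)@u; mid=m+u*(pr.min()+pr.max())/2
        print(n,'pca yaw %.1f'%np.degrees(np.arctan2(u[1],u[0])),'mid',mid.round(4),'len',np.ptp(pr).round(3),end=' ')
    print(n,'tri',X.round(4),'rect',np.round(c,1),np.round(s,1),round(an,1),'n',len(p),len(q))
big=[cv2.resize(T[130:290,140:470],None,fx=2.4,fy=2.4,interpolation=cv2.INTER_CUBIC)]
cv2.imwrite('pics/crop0.png',big[0])
E
python3 m.py
```

```text
bat_red pca yaw -26.0 mid [ 0.6422 -0.2579] len 0.152 bat_red tri [ 0.6405 -0.2585  0.0124] rect [ 641.6 -259.1] [ 35.4 152.2] 63.0 n 741 519
bat_blue pca yaw -28.6 mid [0.4342 0.3664] len 0.15 bat_blue tri [0.4334 0.368  0.0108] rect [434.5 367. ] [ 35.9 149.9] 61.6 n 776 336
bat_green pca yaw -20.5 mid [0.456  0.1699] len 0.149 bat_green tri [0.455  0.1712 0.0111] rect [456.2 170.4] [ 34.2 148.5] 69.5 n 733 377Traceback (most recent call last):
  File "m.py", line 10, in <module>
    w=hull_world('top',p,z);(c,s,an)=cv2.minAreaRect(w*1000)
  File "h.py", line 20, in hull_world
    def hull_world(c,pts,z): return np.array([unproj(c,p,z)[:2] for p in pts],np.float32)
                                              ~~~~~~^^^^^^^
  File "h.py", line 6, in unproj
    K,R,t=cam(c); d=R.T@np.linalg.solve(K,np.array([px[0],px[1],1.])); C=-R.T@t
          ~~~^^^
  File "h.py", line 4, in cam
    p=env.camera_params(c);return np.array(p['camera_matrix']),np.array(p['R']),np.array(p['t'])
ValueError: time passes only in moves, steps and waits
```

```bash
python3 - <<'E'
s=open('h.py').read()
s=s.replace("def cam(c):\n    p=env.camera_params(c);return","import functools\n@functools.lru_cache(None)\ndef cam(c):\n    p=env.camera_params(c);return")
s+='''
def box(cx,cy,sx,sy,z0,z1): return np.array([[cx+a*sx/2,cy+b*sy/2,z] for a in(-1,1) for b in(-1,1) for z in(z0,z1)])/1000
def stand(dz=0,pegs=True):
    P=[box(0,0,130,80,0,10)]+[box(x,0,12,80,0,34+dz) for x in(-45,45)]
    return P+[box(x,y,8,8,34+dz,48+dz) for x in(-45,45) for y in(-33,33)]*pegs
def sil(c,parts,x,y,yaw,z=0,sc=4):
    K,R,t=cam(c);a=np.radians(yaw);M=np.array([[np.cos(a),-np.sin(a),0],[np.sin(a),np.cos(a),0],[0,0,1]])
    im=np.zeros((480*sc,640*sc),np.uint8)
    for p in parts:
        q=K@(R@(p@M.T+[x,y,z]).T+t[:,None]);q=((q[:2]/q[2]).T+.5)*sc
        cv2.fillConvexPoly(im,cv2.convexHull(q.astype(np.float32)).astype(np.int32),1)
    return im
'''
open('h.py','w').write(s)
m=open('m.py').read()
i=m.index("    if n[0]=='b'");m=m.replace(m[i:m.index("    print(n,'tri'")],"    if n[0]=='b': continue\n")
m+='''
from scipy.optimize import minimize
T0={}
for n in('st_red','st_blue','st_green'):
    ms={}
    for c,im,bx in(('top',T,B[n][0]),('side',S,B[n][1])):
        p=blob(im,bx,4).astype(int);k=np.zeros((480,640),np.uint8);k[p[:,1],p[:,0]]=1
        k=cv2.morphologyEx(k,cv2.MORPH_CLOSE,np.ones((5,5)));ms[c]=cv2.resize(k,None,fx=4,fy=4,interpolation=cv2.INTER_NEAREST)
    p=blob(T,B[n][0],4);c0,s0,an=cv2.minAreaRect(hull_world('top',p,.015)*1000)
    yaw0=an if s0[0]>s0[1] else an-90
    def cost(v,cs=('top','side')):
        e=0
        for c in cs:
            s=sil(c,stand(v[3]*1000 if len(v)>3 else 0),*v[:3]);e+=1-(s&ms[c]).sum()/(s|ms[c]).sum()
        return e
    def fit(f,v,st): return minimize(f,v,method='Nelder-Mead',options=dict(initial_simplex=np.vstack([v]+[np.array(v)+np.eye(len(v))[i]*st[i] for i in range(len(v))]),maxiter=120))
    v=[c0[0]/1000,c0[1]/1000,yaw0]
    r=fit(lambda v:cost(v,('top',)),v,[.008,.008,4]);r2=fit(cost,list(r.x)+[0],[.006,.006,3,.008])
    print(n,'top',r.x.round(4),round(r.fun,3),'both+dz',r2.x.round(4),round(r2.fun,3))
'''
open('m.py','w').write(m)
E
time timeout 500 python3 m.py
```

```text
st_red tri [0.6303 0.273  0.0241] rect [636.  275.1] [128.8  86.1] 0.1 n 1916 714
st_blue tri [ 0.4546 -0.0151  0.0217] rect [458.7 -17.1] [129.9  81.4] 12.5 n 1911 991
st_green tri [ 0.6267 -0.0763  0.0255] rect [632.3 -78.8] [ 78.7 127.4] 83.7 n 1732 856
st_red top [ 0.6366  0.2726 -0.4552] 0.034 both+dz [ 0.636   0.2744 -0.2024 -0.0012] 0.16
st_blue top [ 0.4586 -0.0165 12.3334] 0.033 both+dz [ 4.58700e-01 -1.55000e-02  1.22878e+01 -1.00000e-03] 0.155
st_green top [ 0.6323 -0.0784 -4.1634] 0.095 both+dz [ 0.6356 -0.0773 -5.783  -0.0092] 0.27
real	0m5.678s
user	0m5.442s
sys	0m0.739s
```

View pics/crop0.png

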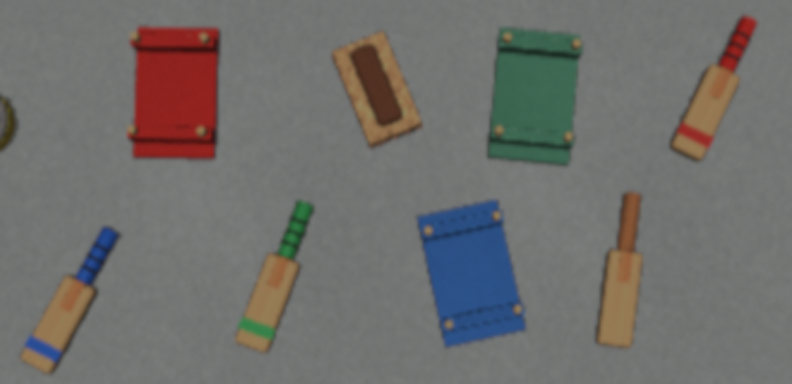

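The crop confirms it: each bat has a coloured grip and a matching stripe. Heights agree with the text: bat centres at about 11 mm, bar tops at about 33 mm. Blue bat goes first.

```bash
python3 -c "
from h import *
to(.4342,.3668,.06,-28.5)"
```

```text
now [0.2402 0.6308 0.2266] rot [-180.      0.    -20.84] t 1.0 j6 -16.5 open 0.0873
turn z 7.66 then shift mm [296.5 139.4 166.6]
```

Emit:
{"name": "drive_tool", "arguments": {
  "steps": [
    [[0,0,3.83],[0,0,0],0.2],
    [[0,0,3.83],[0,0,0],0.2],
    [[0,0,0],[21.2,10,11.9],0.2],
    [[0,0,0],[21.2,10,11.9],0.2],
    [[0,0,0],[21.2,10,11.9],0.2],
    [[0,0,0],[21.2,10,11.9],0.2],
    [[0,0,0],[21.2,10,11.9],0.2],
    [[0,0,0],[21.2,10,11.9],0.2],
    [[0,0,0],[21.2,10,11.9],0.2],
    [[0,0,0],[21.2,10,11.9],0.2],
    [[0,0,0],[21.2,10,11.9],0.2],
    [[0,0,0],[21.2,10,11.9],0.2],
    [[0,0,0],[21.2,10,11.9],0.2],
    [[0,0,0],[21.2,10,11.9],0.2],
    [[0,0,0],[21.2,10,11.9],0.2],
    [[0,0,0],[21.2,10,11.9],0.2],
    [[0,0,0],[0,0,0],0.2],
    [[0,0,0],[0,0,0],0.2]
  ],
  "newtons": 20
}}

```text
clock: 2.5
eef_pos: [0.4347, 0.3648, 0.0594]
eef_rot: [179.9, -0.0, -28.6]
ft_force: [-0.3, 0.2, -0.3]
opening: 0.0699
gripper_force: 0.0
```

```bash
python3 -c "
from h import *
to(.4342,.3668,.004,-28.5)
im=env.capture('side');cv2.imwrite('pics/s1.png',cv2.resize(im[120:300,130:370],None,fx=3,fy=3))"
```

```text
now [0.4347 0.3648 0.0594] rot [179.92  -0.   -28.62] t 2.5 j6 1.6 open 0.0699
turn z -0.12 then shift mm [-1.3 -1.5 55.4]
```

View pics/s1.png

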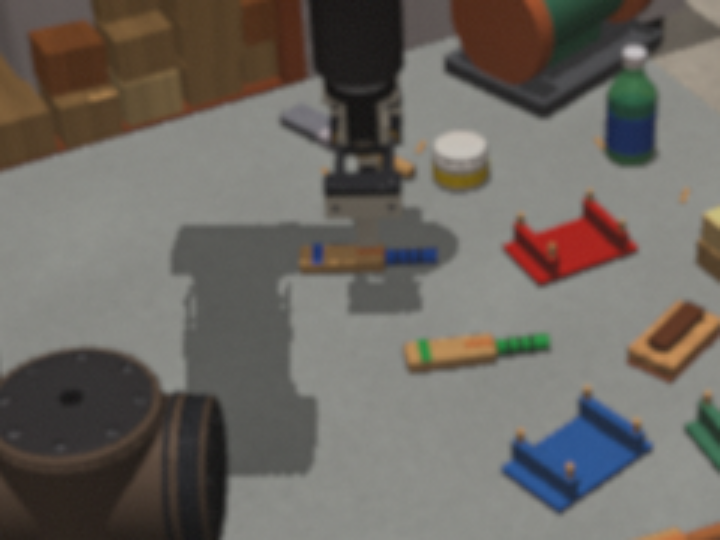

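The gripper is centred above the blue bat (crop 340,255). Next: descend, grip and lift.

Emit:
{"name": "drive_tool", "arguments": {
  "steps": [
    [[0,0,0],[-1.3,-1.5,11],0.2],
    [[0,0,0],[0,0,11],0.2],
    [[0,0,0],[0,0,11],0.2],
    [[0,0,0],[0,0,11],0.2],
    [[0,0,0],[0,0,11],0.2],
    [[0,0,0],[0,0,0],0.2],
    [[0,0,0],[0,0,0],1],
    [[0,0,0],[0,0,0],1],
    [[0,0,0],[0,0,0],1],
    [[0,0,0],[0,0,0],1],
    [[0,0,0],[0,0,0],1],
    [[0,0,0],[0,0,0],1],
    [[0,0,0],[0,0,0],1],
    [[0,0,0],[0,0,-5],1],
    [[0,0,0],[0,0,-15],1],
    [[0,0,0],[0,0,-20],1],
    [[0,0,0],[0,0,-20],1],
    [[0,0,0],[0,0,-20],1],
    [[0,0,0],[0,0,-20],1],
    [[0,0,0],[0,0,0],1]
  ],
  "newtons": 25
}}

```text
clock: 4.22
eef_pos: [0.4353, 0.37, 0.1095]
eef_rot: [-179.6, -0.1, -28.5]
ft_force: [-0.2, 0.8, -0.9]
opening: 0.0339
gripper_force: 24.8
```

```bash
python3 -c "
from h import *
to(.4587,-.016,.1,12.3)"
```

```text
now [0.4353 0.37   0.1095] rot [-1.7962e+02 -7.0000e-02 -2.8460e+01] t 4.22 j6 1.5 open 0.0339
turn z -40.76 then shift mm [-59.4 382.1   9.5]
```

Emit:
{"name": "drive_tool", "arguments": {
  "steps": [
    [[0,0,-6.8],[0,0,0],1],
    [[0,0,-6.8],[0,0,0],1],
    [[0,0,-6.8],[0,0,0],1],
    [[0,0,-6.8],[0,0,0],1],
    [[0,0,-6.8],[0,0,0],1],
    [[0,0,-6.8],[0,0,0],1],
    [[0,0,0],[-2,14,0],1],
    [[0,0,0],[-4.5,29,0.7],1],
    [[0,0,0],[-4.5,29,0.7],1],
    [[0,0,0],[-4.5,29,0.7],1],
    [[0,0,0],[-4.5,29,0.7],1],
    [[0,0,0],[-4.5,29,0.7],1],
    [[0,0,0],[-4.5,29,0.7],1],
    [[0,0,0],[-4.5,29,0.7],1],
    [[0,0,0],[-4.5,29,0.7],1],
    [[0,0,0],[-4.5,29,0.7],1],
    [[0,0,0],[-4.5,29,0.7],1],
    [[0,0,0],[-4.5,29,0.7],1],
    [[0,0,0],[-4.5,29,0.7],1],
    [[0,0,0],[-3.5,20,0.7],1]
  ]
}}

```text
clock: 5.88
eef_pos: [0.4561, -0.0202, 0.0958]
eef_rot: [-180.0, 0.0, 12.1]
ft_force: [0.9, -0.1, -1.2]
opening: 0.0336
gripper_force: 24.8
```

Emit:
{"name": "drive_tool", "arguments": {
  "steps": [
    [[0,0,0],[0,0,0],1],
    [[0,0,0],[0,0,0],1]
  ]
}}

```text
clock: 6.05
eef_pos: [0.4564, -0.0191, 0.0958]
eef_rot: [-180.0, 0.0, 12.0]
ft_force: [0.4, 0.1, -0.6]
opening: 0.0341
gripper_force: 24.8
```

```bash
python3 -c "
from h import *
to(.4587,-.016,.04,12.3)
im=env.capture('side');cv2.imwrite('pics/s2.png',cv2.resize(im[170:320,220:420],None,fx=3.5,fy=3.5))
im=env.capture('top');cv2.imwrite('pics/t2.png',cv2.resize(im[130:330,200:440],None,fx=3,fy=3))"
```

```text
now [ 0.4564 -0.0191  0.0958] rot [-1.800e+02  1.000e-02  1.205e+01] t 6.05 j6 79.6 open 0.0341
turn z -0.25 then shift mm [ 2.9 -2.6 55.8]
```

View pics/s2.png

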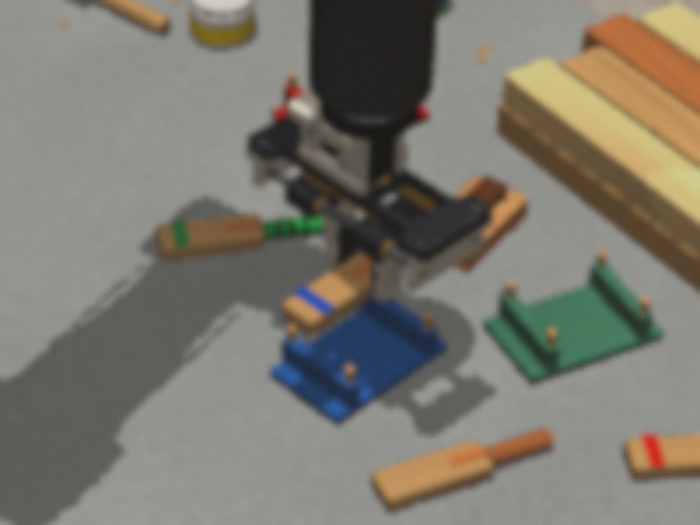

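The blue bat is held level above its stand, with its stripe at crop (315,300). Next: correct the offset, lower and release.

Emit:
{"name": "drive_tool", "arguments": {
  "steps": [
    [[0,0,-0.25],[2.9,-2.6,6],1],
    [[0,0,0],[0,0,12],1],
    [[0,0,0],[0,0,12],1],
    [[0,0,0],[0,0,12],1],
    [[0,0,0],[0,0,8],1],
    [[0,0,0],[0,0,3],1],
    [[0,0,0],[0,0,2],1],
    [[0,0,0],[0,0,1],1],
    [[0,0,0],[0,0,0],1],
    [[0,0,0],[0,0,0],1]
  ]
}}

```text
clock: 6.98
eef_pos: [0.4596, -0.0145, 0.0403]
eef_rot: [-180.0, -0.0, 12.6]
ft_force: [-0.4, 0.3, -0.6]
opening: 0.0338
gripper_force: 24.8
```

```bash
python3 -c "
from h import *
to(.4587,-.016,.04,12.3); print(env.observe()['ft_force'])
im=env.capture('side');cv2.imwrite('pics/s3.png',cv2.resize(im[200:320,250:400],None,fx=4.5,fy=4.5,interpolation=cv2.INTER_CUBIC))"
```

```text
now [ 0.4596 -0.0145  0.0403] rot [-1.800e+02 -5.000e-02  1.256e+01] t 6.98 j6 79.7 open 0.0338
turn z 0.26 then shift mm [-1.2  1.3  0.3]
[-0.35258488  0.34997569 -0.56890935]
```

View pics/s3.png

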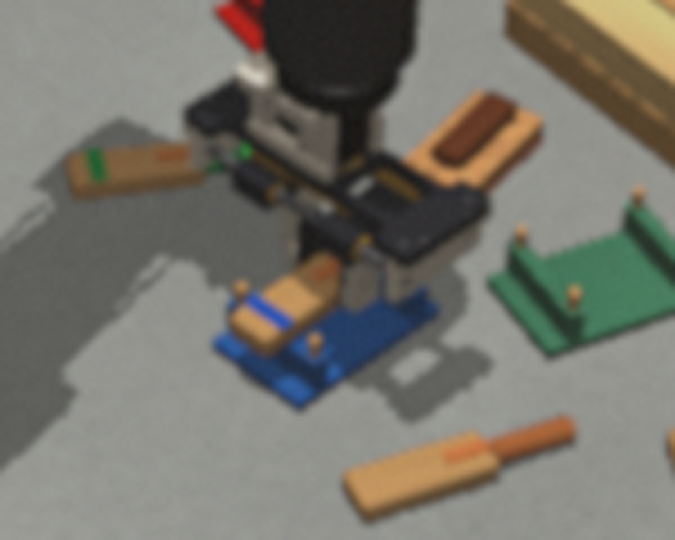

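The blue bat is between the pegs, centred. Lowering the last bit.

Emit:
{"name": "drive_tool", "arguments": {
  "steps": [
    [[0,0,0],[0,0,1],1],
    [[0,0,0],[0,0,1],1],
    [[0,0,0],[0,0,0],1]
  ]
}}

```text
clock: 7.28
eef_pos: [0.4598, -0.0146, 0.0392]
eef_rot: [180.0, -0.1, 12.6]
ft_force: [-5.5, 1.9, 15.1]
opening: 0.034
gripper_force: 24.8
```

Contact. Opening and retreating towards the green bat.

Emit:
{"name": "drive_tool", "arguments": {
  "steps": [
    [[0,0,0],[0,0,-0.5],0.45],
    [[0,0,0],[0,0,0],0.3],
    [[0,0,0],[0,0,0],0.3],
    [[0,0,0],[0,0,0],0.3],
    [[0,0,0],[0,0,0],0.3],
    [[0,0,0],[0,0,-5],0.2],
    [[0,0,0],[0,0,-12],0.2],
    [[0,0,0],[0,0,-15],0.2],
    [[0,0,0],[0,0,-15],0.2],
    [[0,0,0],[0,0,-10],0.2],
    [[0,0,0],[0,0,0],0.2]
  ]
}}

```text
clock: 8.2
eef_pos: [0.4607, -0.0143, 0.0976]
eef_rot: [-180.0, -0.2, 12.6]
ft_force: [0.4, 0.0, -0.1]
opening: 0.0702
gripper_force: 0.0
```

```bash
python3 -c "
from h import *
to(.4562,.1702,.06,-20.5)"
```

```text
now [ 0.4607 -0.0143  0.0976] rot [-179.99   -0.22   12.57] t 8.2 j6 79.7 open 0.0702
turn z 33.07 then shift mm [ -68.8 -171.2   37.6]
```

Emit:
{"name": "drive_tool", "arguments": {
  "steps": [
    [[0,0,6.6],[0,0,0],0.2],
    [[0,0,6.6],[0,0,0],0.2],
    [[0,0,6.6],[0,0,0],0.2],
    [[0,0,6.6],[0,0,0],0.2],
    [[0,0,6.6],[0,0,0],0.2],
    [[0,0,0],[-8.6,-21.4,4.7],0.2],
    [[0,0,0],[-8.6,-21.4,4.7],0.2],
    [[0,0,0],[-8.6,-21.4,4.7],0.2],
    [[0,0,0],[-8.6,-21.4,4.7],0.2],
    [[0,0,0],[-8.6,-21.4,4.7],0.2],
    [[0,0,0],[-8.6,-21.4,4.7],0.2],
    [[0,0,0],[-8.6,-21.4,4.7],0.2],
    [[0,0,0],[-8.6,-21.4,4.7],0.2],
    [[0,0,0],[0,0,0],0.2],
    [[0,0,0],[0,0,0],0.2],
    [[0,0,0],[0,0,0],0.2]
  ]
}}

```text
clock: 9.53
eef_pos: [0.4541, 0.1694, 0.0573]
eef_rot: [179.9, 0.0, -20.4]
ft_force: [-0.3, 0.1, 0.4]
opening: 0.0699
gripper_force: 0.0
```

```bash
python3 -c "
from h import *
to(.4562,.1702,.004,-20.5)
im=env.capture('side');cv2.imwrite('pics/s4.png',cv2.resize(im[180:320,220:400],None,fx=4,fy=4,interpolation=cv2.INTER_CUBIC))"
```

```text
now [0.4541 0.1694 0.0573] rot [ 1.7994e+02  4.0000e-02 -2.0430e+01] t 9.53 j6 25.8 open 0.0699
turn z 0.07 then shift mm [ 1.7 -1.5 53.3]
```

View pics/s4.png

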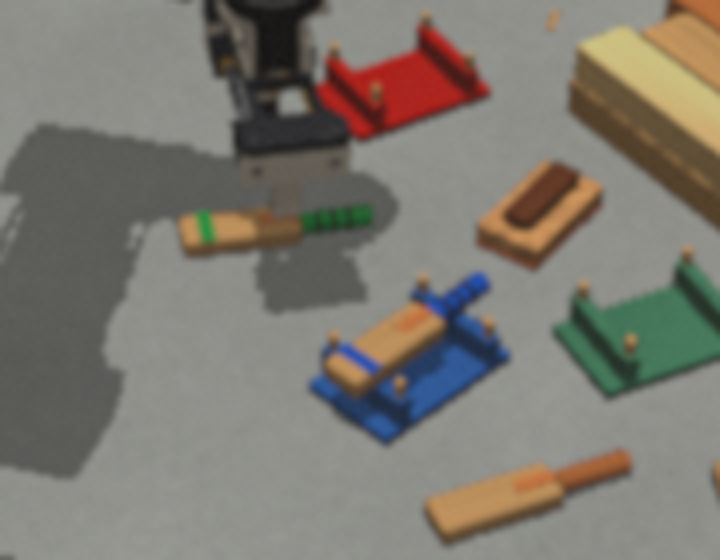

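The blue bat rests on its stand (crop 410,340), and the gripper is over the green bat. Grasping green.

Emit:
{"name": "drive_tool", "arguments": {
  "steps": [
    [[0,0,0],[1.5,-1,11],0.2],
    [[0,0,0],[0,0,11],0.2],
    [[0,0,0],[0,0,11],0.2],
    [[0,0,0],[0,0,11],0.2],
    [[0,0,0],[0,0,9],0.2],
    [[0,0,0],[0,0,0],0.2],
    [[0,0,0],[0,0,0],1],
    [[0,0,0],[0,0,0],1],
    [[0,0,0],[0,0,0],1],
    [[0,0,0],[0,0,0],1],
    [[0,0,0],[0,0,0],1],
    [[0,0,0],[0,0,0],1],
    [[0,0,0],[0,0,0],1],
    [[0,0,0],[0,0,-5],1],
    [[0,0,0],[0,0,-15],1],
    [[0,0,0],[0,0,-20],1],
    [[0,0,0],[0,0,-20],1],
    [[0,0,0],[0,0,-20],1],
    [[0,0,0],[0,0,-20],1],
    [[0,0,0],[0,0,0],1]
  ]
}}

```text
clock: 11.25
eef_pos: [0.4582, 0.1715, 0.1088]
eef_rot: [-179.7, -0.2, -20.4]
ft_force: [0.5, 1.0, -0.4]
opening: 0.0334
gripper_force: 25.0
```

```bash
python3 -c "
from h import *
to(.633,-.078,.1,-5.5)"
```

```text
now [0.4582 0.1715 0.1088] rot [-179.71   -0.2   -20.41] t 11.25 j6 25.9 open 0.0334
turn z -14.91 then shift mm [197.9 231.6   8.8]
```

Emit:
{"name": "drive_tool", "arguments": {
  "steps": [
    [[0,0,-5],[0,0,0],1],
    [[0,0,-5],[0,0,0],1],
    [[0,0,-5],[0,0,0],1],
    [[0,0,0],[9,10.6,0],1],
    [[0,0,0],[18,21,0],1],
    [[0,0,0],[18,21,0],1],
    [[0,0,0],[18,21,0],1],
    [[0,0,0],[18,21,0],1],
    [[0,0,0],[18,21,0],1],
    [[0,0,0],[18,21,0],1],
    [[0,0,0],[18,21,0],1],
    [[0,0,0],[18,21,0],1],
    [[0,0,0],[18,21,0],1],
    [[0,0,0],[18,21,0],1],
    [[0,0,0],[9,10.6,5],1],
    [[0,0,0],[0,0,0],1],
    [[0,0,0],[0,0,0],1],
    [[0,0,0],[0,0,0],1]
  ]
}}

```text
clock: 12.75
eef_pos: [0.6308, -0.0784, 0.0993]
eef_rot: [180.0, 0.1, -5.5]
ft_force: [-0.6, 0.4, -0.8]
opening: 0.0334
gripper_force: 25.0
```

```bash
python3 -c "
from h import *
to(.633,-.078,.04,-5.5)"
```

```text
now [ 0.6308 -0.0784  0.0993] rot [ 1.80e+02  7.00e-02 -5.46e+00] t 12.75 j6 74.1 open 0.0334
turn z 0.04 then shift mm [ 2.2 -0.6 59.3]
```

Emit:
{"name": "drive_tool", "arguments": {
  "steps": [
    [[0,0,0],[2,-0.5,8],1],
    [[0,0,0],[0,0,12],1],
    [[0,0,0],[0,0,12],1],
    [[0,0,0],[0,0,12],1],
    [[0,0,0],[0,0,8],1],
    [[0,0,0],[0,0,3],1],
    [[0,0,0],[0,0,2],1],
    [[0,0,0],[0,0,1],1],
    [[0,0,0],[0,0,0],1],
    [[0,0,0],[0,0,0],1]
  ]
}}

```text
clock: 13.58
eef_pos: [0.634, -0.0785, 0.0422]
eef_rot: [-180.0, -0.0, -5.5]
ft_force: [0.1, -0.6, -1.3]
opening: 0.0338
gripper_force: 25.0
```

```bash
python3 -c "
from h import *
to(.633,-.078,.04,-5.5)
im=env.capture('side');cv2.imwrite('pics/s5.png',cv2.resize(im[180:320,290:470],None,fx=4,fy=4,interpolation=cv2.INTER_CUBIC))"
```

```text
now [ 0.634  -0.0785  0.0422] rot [-1.7999e+02 -5.0000e-02 -5.4500e+00] t 13.58 j6 74.1 open 0.0338
turn z 0.05 then shift mm [-1.  -0.4  2.2]
```

View pics/s5.png

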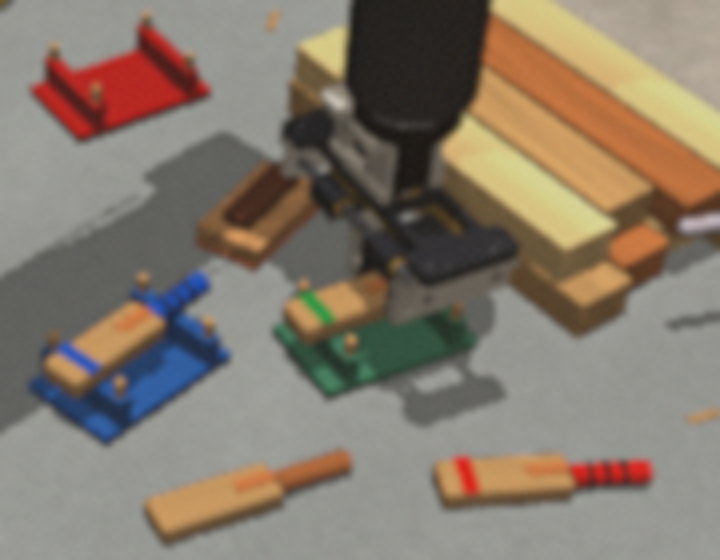

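The green bat is between its pegs (crop 335,305), just above the bars.

Emit:
{"name": "drive_tool", "arguments": {
  "steps": [
    [[0,0,0],[0,0,1],1],
    [[0,0,0],[0,0,1],1],
    [[0,0,0],[0,0,0],1]
  ]
}}

```text
clock: 13.88
eef_pos: [0.6335, -0.0785, 0.0398]
eef_rot: [-180.0, -0.0, -5.5]
ft_force: [-0.2, 0.2, -1.2]
opening: 0.0341
gripper_force: 25.0
```

Emit:
{"name": "drive_tool", "arguments": {
  "steps": [
    [[0,0,0],[0,0,1],1],
    [[0,0,0],[0,0,0],1],
    [[0,0,0],[0,0,0],1]
  ]
}}

```text
clock: 14.13
eef_pos: [0.6337, -0.0785, 0.0391]
eef_rot: [180.0, -0.0, -5.4]
ft_force: [-0.5, -0.1, 2.5]
opening: 0.0334
gripper_force: 25.0
```

Contact. Releasing green.

Emit:
{"name": "drive_tool", "arguments": {
  "steps": [
    [[0,0,0],[0,0,0],0.45],
    [[0,0,0],[0,0,0],0.3],
    [[0,0,0],[0,0,0],0.3],
    [[0,0,0],[0,0,0],0.3],
    [[0,0,0],[0,0,0],0.3],
    [[0,0,0],[0,0,-5],0.2],
    [[0,0,0],[0,0,-12],0.2],
    [[0,0,0],[0,0,-15],0.2],
    [[0,0,0],[0,0,-15],0.2],
    [[0,0,0],[0,0,-10],0.2],
    [[0,0,0],[0,0,0],0.2]
  ]
}}

```text
clock: 15.05
eef_pos: [0.6354, -0.0784, 0.0993]
eef_rot: [-180.0, -0.3, -5.4]
ft_force: [0.1, -0.1, 0.2]
opening: 0.0705
gripper_force: 0.0
```

```bash
python3 -c "
from h import *
to(.6415,-.2588,.06,-26.7)"
```

```text
now [ 0.6354 -0.0784  0.0993] rot [-179.96   -0.29   -5.43] t 15.05 j6 74.1 open 0.0705
turn z 21.27 then shift mm [ 86.5 158.4  39.3]
```

Emit:
{"name": "drive_tool", "arguments": {
  "steps": [
    [[0,0,7.1],[0,0,0],0.2],
    [[0,0,7.1],[0,0,0],0.2],
    [[0,0,7.1],[0,0,0],0.2],
    [[0,0,0],[10.8,19.8,4.8],0.2],
    [[0,0,0],[10.8,19.8,4.8],0.2],
    [[0,0,0],[10.8,19.8,4.8],0.2],
    [[0,0,0],[10.8,19.8,4.8],0.2],
    [[0,0,0],[10.8,19.8,4.8],0.2],
    [[0,0,0],[10.8,19.8,4.8],0.2],
    [[0,0,0],[10.8,19.8,4.8],0.2],
    [[0,0,0],[10.8,19.8,4.8],0.2],
    [[0,0,0],[0,0,0],0.2],
    [[0,0,0],[0,0,0],0.2],
    [[0,0,0],[0,0,0],0.2]
  ]
}}

```text
clock: 16.22
eef_pos: [0.6391, -0.2587, 0.0571]
eef_rot: [180.0, 0.0, -26.8]
ft_force: [0.8, 0.4, -0.2]
opening: 0.0701
gripper_force: 0.0
```

```bash
python3 -c "
from h import *
to(.6415,-.2588,.004,-26.7)
im=env.capture('side');cv2.imwrite('pics/s6.png',cv2.resize(im[200:340,300:480],None,fx=4,fy=4,interpolation=cv2.INTER_CUBIC))"
```

```text
now [ 0.6391 -0.2587  0.0571] rot [ 1.800e+02  3.000e-02 -2.678e+01] t 16.22 j6 69.1 open 0.0701
turn z -0.08 then shift mm [ 2.2 -0.9 53.1]
```

View pics/s6.png

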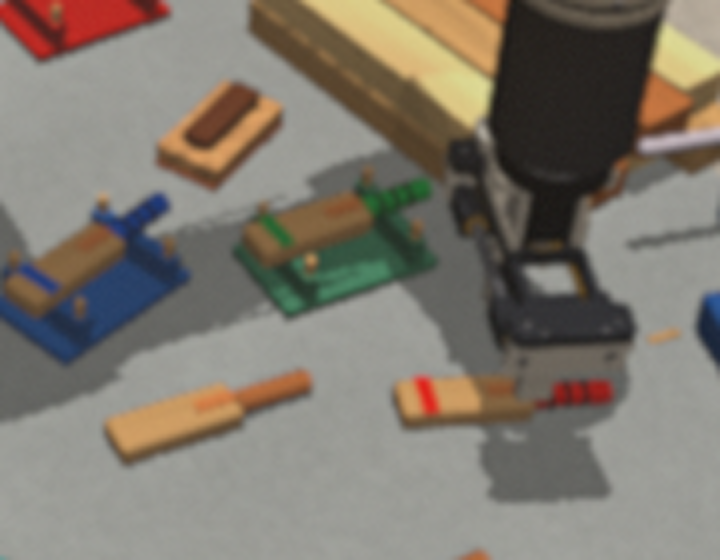

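Green is on its stand. The gripper appears shifted toward the red bat's handle because of parallax from its 57 mm height (about 20 mm), which is consistent. Grasping red.

Emit:
{"name": "drive_tool", "arguments": {
  "steps": [
    [[0,0,0],[2,-0.5,11],0.2],
    [[0,0,0],[0,0,11],0.2],
    [[0,0,0],[0,0,11],0.2],
    [[0,0,0],[0,0,11],0.2],
    [[0,0,0],[0,0,9],0.2],
    [[0,0,0],[0,0,0],0.2],
    [[0,0,0],[0,0,0],1],
    [[0,0,0],[0,0,0],1],
    [[0,0,0],[0,0,0],1],
    [[0,0,0],[0,0,0],1],
    [[0,0,0],[0,0,0],1],
    [[0,0,0],[0,0,0],1],
    [[0,0,0],[0,0,0],1],
    [[0,0,0],[0,0,-5],1],
    [[0,0,0],[0,0,-15],1],
    [[0,0,0],[0,0,-20],1],
    [[0,0,0],[0,0,-20],1],
    [[0,0,0],[0,0,-20],1],
    [[0,0,0],[0,0,-20],1],
    [[0,0,0],[0,0,-20],1]
  ]
}}

```text
clock: 17.93
eef_pos: [0.6412, -0.2592, 0.1256]
eef_rot: [-180.0, 0.0, -26.8]
ft_force: [0.2, 0.3, -1.2]
opening: 0.0332
gripper_force: 25.0
```

Emit:
{"name": "drive_tool", "arguments": {
  "steps": [
    [[0,0,0],[0,0,0],1],
    [[0,0,0],[0,0,0],1]
  ]
}}

```text
clock: 18.1
eef_pos: [0.6421, -0.2594, 0.1262]
eef_rot: [-179.9, -0.2, -26.8]
ft_force: [0.3, -0.3, -1.5]
opening: 0.034
gripper_force: 25.0
```

```bash
python3 -c "
from h import *
to(.636,.273,.12,-0.4)"
```

```text
now [ 0.6421 -0.2594  0.1262] rot [-1.7994e+02 -1.6000e-01 -2.6760e+01] t 18.1 j6 69.2 open 0.034
turn z -26.36 then shift mm [  -9.9 -532.3    6.2]
```

Emit:
{"name": "drive_tool", "arguments": {
  "steps": [
    [[0,0,-6.6],[0,0,0],1],
    [[0,0,-6.6],[0,0,0],1],
    [[0,0,-6.6],[0,0,0],1],
    [[0,0,-6.6],[0,0,0],1],
    [[0,0,0],[-0.5,-15,0],1],
    [[0,0,0],[-0.5,-29,0],1],
    [[0,0,0],[-0.5,-29,0],1],
    [[0,0,0],[-0.5,-29,0],1],
    [[0,0,0],[-0.5,-29,0],1],
    [[0,0,0],[-0.5,-29,0],1],
    [[0,0,0],[-0.5,-29,0],1],
    [[0,0,0],[-0.5,-29,0],1],
    [[0,0,0],[-0.5,-29,0],1],
    [[0,0,0],[-0.5,-29,0],1],
    [[0,0,0],[-0.5,-29,0],1],
    [[0,0,0],[-0.5,-29,0],1],
    [[0,0,0],[-0.5,-29,0],1],
    [[0,0,0],[-0.5,-29,0],1],
    [[0,0,0],[-0.5,-29,0],1],
    [[0,0,0],[-0.5,-29,0],1]
  ]
}}

```text
clock: 19.77
eef_pos: [0.635, 0.1924, 0.1235]
eef_rot: [180.0, 0.1, -0.5]
ft_force: [-0.4, 0.5, -0.6]
opening: 0.0337
gripper_force: 25.0
```

Emit:
{"name": "drive_tool", "arguments": {
  "steps": [
    [[0,0,0],[-0.5,-29,0],1],
    [[0,0,0],[-0.5,-29,0],1],
    [[0,0,0],[-0.5,-15,0],1],
    [[0,0,0],[0,0,0],1],
    [[0,0,0],[0,0,0],1],
    [[0,0,0],[0,0,0],1]
  ]
}}

```text
clock: 20.27
eef_pos: [0.6345, 0.2632, 0.1237]
eef_rot: [180.0, 0.1, -0.4]
ft_force: [0.1, -0.2, -0.8]
opening: 0.0338
gripper_force: 25.0
```

```bash
python3 -c "
from h import *
to(.636,.273,.042,-0.4)"
```

```text
now [0.6345 0.2632 0.1237] rot [ 1.7995e+02  7.0000e-02 -4.0000e-01] t 20.27 j6 50.9 open 0.0338
turn z -0.00 then shift mm [ 1.4 -9.8 81.7]
```

Emit:
{"name": "drive_tool", "arguments": {
  "steps": [
    [[0,0,0],[1.2,-5,5],1],
    [[0,0,0],[0,-4.8,15],1],
    [[0,0,0],[0,0,15],1],
    [[0,0,0],[0,0,15],1],
    [[0,0,0],[0,0,15],1],
    [[0,0,0],[0,0,9],1],
    [[0,0,0],[0,0,4],1],
    [[0,0,0],[0,0,3],1],
    [[0,0,0],[0,0,0],1],
    [[0,0,0],[0,0,0],1]
  ]
}}

```text
clock: 21.1
eef_pos: [0.6369, 0.2736, 0.044]
eef_rot: [-180.0, -0.0, -0.4]
ft_force: [-0.1, -0.9, -1.0]
opening: 0.0336
gripper_force: 25.0
```

```bash
python3 -c "
from h import *
to(.636,.273,.039,-.4)
im=env.capture('side');cv2.imwrite('pics/s7.png',cv2.resize(im[130:270,230:410],None,fx=4,fy=4,interpolation=cv2.INTER_CUBIC))"
```

```text
now [0.6369 0.2736 0.044 ] rot [-1.7998e+02 -5.0000e-02 -3.7000e-01] t 21.1 j6 50.3 open 0.0336
turn z 0.03 then shift mm [-0.9  0.6  5. ]
```

View pics/s7.png

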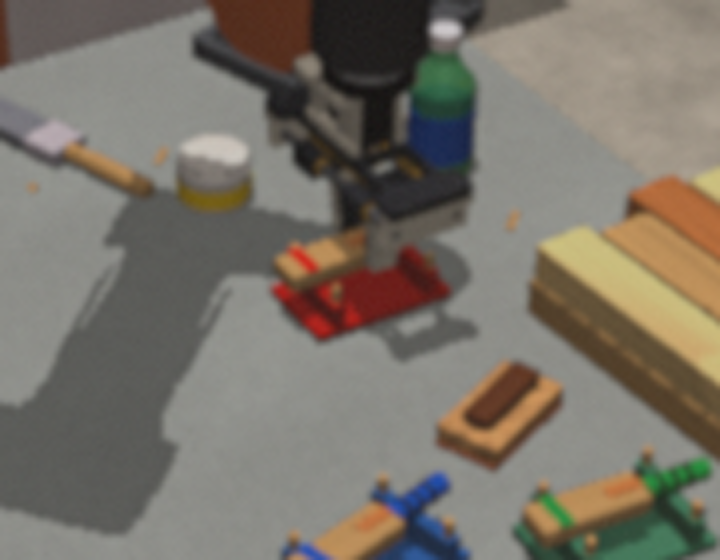

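The red bat is just above its stand (crop 320,255) and lined up. Lowering to contact.

Emit:
{"name": "drive_tool", "arguments": {
  "steps": [
    [[0,0,0],[0,0,1.5],1],
    [[0,0,0],[0,0,1.5],1],
    [[0,0,0],[0,0,1],1],
    [[0,0,0],[0,0,0],1],
    [[0,0,0],[0,0,0],1]
  ]
}}

```text
clock: 21.57
eef_pos: [0.6364, 0.2735, 0.0393]
eef_rot: [180.0, 0.0, -0.3]
ft_force: [-1.1, 0.4, -0.0]
opening: 0.0339
gripper_force: 25.0
```

Emit:
{"name": "drive_tool", "arguments": {
  "steps": [
    [[0,0,0],[0,0,0.7],1],
    [[0,0,0],[0,0,0],1],
    [[0,0,0],[0,0,0],1]
  ]
}}

```text
clock: 21.82
eef_pos: [0.6365, 0.2737, 0.0388]
eef_rot: [-180.0, -0.0, -0.3]
ft_force: [0.1, 0.4, -1.1]
opening: 0.0337
gripper_force: 25.0
```

Emit:
{"name": "drive_tool", "arguments": {
  "steps": [
    [[0,0,0],[0,0,0.8],1],
    [[0,0,0],[0,0,0],1],
    [[0,0,0],[0,0,0],1]
  ]
}}

```text
clock: 22.07
eef_pos: [0.6365, 0.2736, 0.0387]
eef_rot: [-180.0, -0.0, -0.3]
ft_force: [-1.9, -0.3, 5.3]
opening: 0.0341
gripper_force: 25.0
```

Contact. Releasing and moving up and away.

Emit:
{"name": "drive_tool", "arguments": {
  "steps": [
    [[0,0,0],[0,0,0],0.45],
    [[0,0,0],[0,0,0],0.3],
    [[0,0,0],[0,0,0],0.3],
    [[0,0,0],[0,0,0],0.3],
    [[0,0,0],[0,0,0],0.3],
    [[0,0,0],[0,0,-5],0.2],
    [[0,0,0],[0,0,-12],0.2],
    [[0,0,0],[0,0,-15],0.2],
    [[0,0,0],[0,0,-20],0.2],
    [[0,0,0],[0,0,-20],0.2],
    [[0,0,0],[0,0,-20],0.2],
    [[0,0,0],[0,0,-20],0.2],
    [[0,0,0],[-10,-20,-20],0.2],
    [[0,0,0],[-20,-25,-10],0.2],
    [[0,0,0],[-20,-25,0],0.2],
    [[0,0,0],[-20,-25,0],0.2],
    [[0,0,0],[-20,-25,0],0.2],
    [[0,0,0],[-20,-25,0],0.2],
    [[0,0,0],[0,0,0],0.2]
  ]
}}

```text
clock: 23.65
eef_pos: [0.5245, 0.4233, 0.1814]
eef_rot: [-179.9, -0.1, -0.1]
ft_force: [0.7, -0.1, -0.7]
opening: 0.0702
gripper_force: 0.0
```

Emit:
{"name": "drive_tool", "arguments": {
  "steps": [
    [[0,0,0],[-20,-25,0],0.2],
    [[0,0,0],[-20,-25,0],0.2],
    [[0,0,0],[-20,-25,0],0.2],
    [[0,0,0],[-20,-25,0],0.2],
    [[0,0,0],[-10,-12,0],0.2],
    [[0,0,0],[0,0,0],0.2],
    [[0,0,0],[0,0,0],0.2]
  ]
}}

```text
clock: 24.23
eef_pos: [0.4374, 0.5324, 0.1806]
eef_rot: [-180.0, -0.0, -0.3]
ft_force: [1.2, -0.6, -0.3]
opening: 0.07
gripper_force: 0.0
```

```bash
python3 -c "
from h import *
im=env.capture('top');cv2.imwrite('pics/t8.png',cv2.resize(im[120:290,100:520],None,fx=1.9,fy=1.9,interpolation=cv2.INTER_CUBIC))
im=env.capture('side');cv2.imwrite('pics/s8.png',cv2.resize(im[150:390,200:480],None,fx=2.4,fy=2.4,interpolation=cv2.INTER_CUBIC))"
```

```text
(no output)
```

View pics/t8.png

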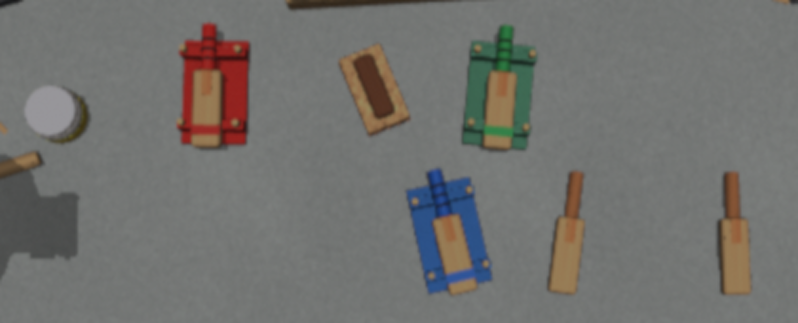

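View pics/s8.png

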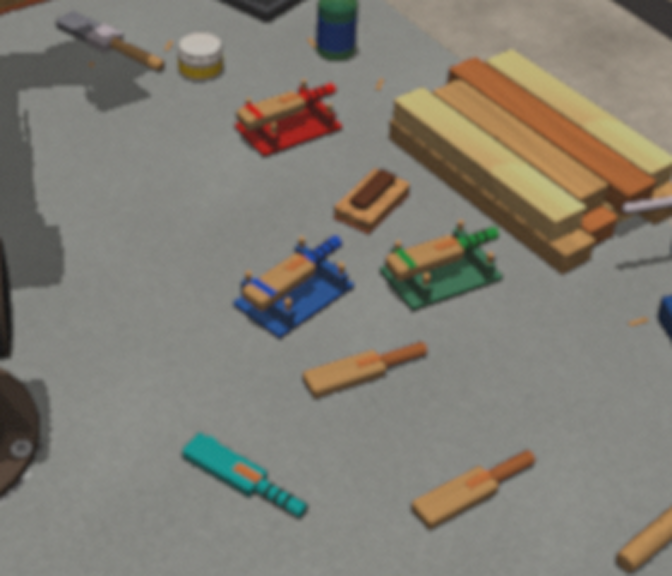

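All three bats rest on their own stands between the pegs, and everything else is unmoved. A quick numeric check of centring:

```bash
python3 -c "
from h import *
for n,a,b,s in(('blue',(435,170),(463,291),(.4587,-.016,12.3)),('red',(209,25),(207,146),(.636,.273,-.4)),('green',(507,26),(499,149),(.633,-.078,-5.5))):
    P=[unproj('top',(100+p[0]/1.9-.25,120+p[1]/1.9-.25),.043)[:2] for p in(a,b)]
    d=(P[0]+P[1])/2-s[:2];v=P[0]-P[1];f=np.radians(s[2])
    print(n,'len',np.linalg.norm(v).round(3),'yaw err',round(np.degrees(np.arctan2(v[1],v[0]))-s[2],1),'along mm',round(1e3*(d[0]*np.cos(f)+d[1]*np.sin(f)),1),'across',round(1e3*(-d[0]*np.sin(f)+d[1]*np.cos(f)),1))
"
```

```text
blue len 0.148 yaw err 0.5 along mm 2.6 across 0.3
red len 0.148 yaw err 0.5 along mm -0.5 across 0.5
green len 0.15 yaw err 1.4 along mm 0.9 across -2.5
```

All are within 3 mm, so I'm handing in.

```bash
python3 -c "
from plant import env
print(env.finish_job())"
```

```text
the job is handed in; nothing more can be done
None
```

The red, blue and green bats each lie on the stand of their own colour, same face up, within about 3 mm of centre and released; the other things look undisturbed, and the job was handed in at about 24 s.

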